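# Amber filter under the embryo dish

### The job

One of the two light bases has a pink dish standing on its glass stage, and its shutter is shut. Take that base's filter slider by its orange knob and slide it one click outward, away from the dish, to its next stop, where the amber filter lies over the lamp port; stop there and let go. Leave the dish where it stands and do not move the slider of the other base.

Things in the scene. Friction and masses are not known exactly. Their poses are not given: they have to be found in the camera images.
- base_dish_knob (a point): Centre of the orange knob to move: an upright post 20 mm across on the slider plate of the light base with the dish. The point is 86 mm above the table, 21 mm below the knob's top, 24 mm above the plate (collar at the foot: 26 mm wide, 4 mm high). Its z is up, +y is the way the slider goes outward (away from the dish), x is across it. Guide rails beside the plate: 65 mm above the table.
- base_dish_slider (a joint): Travel of that slider in m, growing outward (+y of the knob point). Sprung stops at 0 (shut: blank steel over the port; starts here), 0.040 (amber filter) and 0.080 (open hole, end of travel). Leaving a stop takes up to about 7 N, hardest at its beginning; past half-way the spring draws it into the next stop, where it stays when let go. The plate can only slide along y.
- base_spare_knob (a point): The same knob (same point, axes and sizes) on the other light base, which has no dish and already stands at its amber stop: leave it alone. Both bases are white boxes, 190 mm (x) by 260 mm (y), top 55 mm above the table, fixed.
- dish_center (a point): Centre of the closed pink-tinted round dish, 63 mm across, 15 mm high, loose on the glass stage of its light base; its top is 88 mm above the table. It stands about 90 mm from the knob on the knob's -y side. The stage (102 by 90 mm, top 73 mm above the table) lies over the lamp port and ends 35 mm short of the shut knob's edge.

How it is judged:
By the outcome, as a careful person would: the job done as asked, in the order asked, and still so for the second after the job is handed in, with the robot touching nothing.
It also fails if it takes over 32 s, if anything falls off the work surface, if the arm or the gripper's body presses on something with over 40 N, if the wrist force passes 120 N, or if a joint passes its speed limit or range.

### The arm

A 7-joint arm with a two-finger parallel gripper is mounted at the origin on the work surface. World frame = base frame: x ahead of the robot, y to its left, z up, the work surface at z = 0. Lengths are in m, angles in rad, forces in N, time in s.
With the tool pointing down it reaches from about 0.425 to 0.875 m from the base axis. Payload 4.7 kg.
Tool frame: the origin (TCP) lies between the finger pads; the fingertips stand 22 mm ahead of it and the grasp point (between the pads) lies 3 mm ahead of it (bot.finger_overhang is the distance from the TCP to the fingertips, in m); z points along the fingers, y is the direction in which the jaws open and shut (so a half turn about z gives the same grasp; the last joint's range is limited). The gripper opens to 85 mm and grips with 20 to 120 N. Pads are 22 mm wide; open, the fingers measure 114 mm over their backs; the gripper's body (76 mm by 85 mm) begins 54 mm behind the grasp point. The pads swing forward as they close: fully open they stand 13 mm farther back than shut.
Start: joints at [1.197, 0.321, -0.07, 1.45, 0.023, 1.371, -0.057], TCP at [0.246, -0.602, 0.253] pointing down, gripper open.
Joint ranges: [-2.86, 2.86], [-0.3, 2.09], [-1.38, 1.24], [0.06, 2.45], [-1.56, 4.7], [0.09, 2.05], [-2.69, 2.69]. Speed limits (rad/s): [2.57, 2.57, 3.14, 3.14, 3.14, 3.14, 3.14].

### API

Orientations are given as a rotation vector (axis times angle).
In Python, from bench import bot gives the robot as it stands. The module is installed in compiled form; this text tells all that it offers.
- The arm moves only by the shell command python3 -m jog 'ROWS' [FORCE]. ROWS is JSON, a list of rows, each an object with "translation": the shift along the tool's x, y, z in mm, a list of three; "turn": the turn about the tool's z in rad; "fingers": the opening in per cent of the stroke, from 0 (shut) to 100 (fully open). In form: [{"translation": [x, y, z], "turn": turn, "fingers": fingers}, ...]. A call has exactly 8 rows; each row is the pose to reach, as a shift and turn from the pose commanded when the call began, along the tool's axes at that moment; what a row does not reach only later rows make up. A row lasts 1/10 s, in which the tool goes at most 50 mm and 8.59 degrees, less where a joint would pass 70% of its speed; a pose out of reach is approached as far as the arm can. A call with a gripper value outside its range is refused whole. The fingers move at their own pace and stop on an object; FORCE is the grip in N (left out, the last holds). Time passes only in rows, so rows that repeat a pose let the fingers close, or fill a call up. It gives the time, the measured TCP pose, the force and the opening at its end, in the units of the state.
- bot.observe(): the state, without advancing time (a new reading comes with each control period).
- bot.read_camera(name): name is "scene" or "top" or "wrist"; returns the picture (400x640x3 uint8, red, green, blue); there is no depth.
- bot.camera_info(name): a dict with "fovy" (degrees; the focal length in pixels is half the picture's height over the tangent of half this angle, whatever the lens; pixels are square), "cx", "cy" (the principal point, pixels), "rvec" (rotation vector, rad) and "tvec" (3), from world to camera coordinates, as OpenCV has them. Camera axes: x right, y down, z forward; pixel columns grow to the right and rows downward; lengths in m; the calibration is good to about 2 mm. A picture is of the moment at which its call begins: read the wrist's pose just before it. camera_info takes no time and is no camera call; for the wrist camera it gives the pose at the moment of the call.
- bot.close_job(): hands the job in, once; it reports no verdict.
The state is a dict: "t": time; "joint_pos": joint angles; "joint_vel": joint speeds; "joint_torque": joint torques, N m; "position": TCP position; "orientation": TCP orientation; "force": force on the tool from outside, world axes, zero at the start; "torque": the same for the moment, N m; "grip_width": finger opening in m.
Only numpy, scipy, OpenCV 4.12 (cv2) and the standard library are available. Lean on these libraries where they do the work, as an engineer would, in place of code of your own. Each camera call takes 0.05 s, during which the arm holds its last target.

## Working session

There is one attempt and no reset: what is moved stays moved. The work goes in short steps, Python scripts to look and compute and a shell command to move; the robot and the scene stay as the last step left them, time stands still between calls to the robot, and variables do not carry over. Pictures are saved under pics/ and viewed, and the job is handed in when it is done.

```bash
mkdir -p pics
python3 - <<'E'
from bench import bot
import cv2
s=bot.observe();print(s)
for n in("scene","top"):
    print(n,bot.camera_info(n)); cv2.imwrite(f"pics/{n}0.png",bot.read_camera(n)[:,:,::-1])
E
```

```text
{'t': 0.0, 'joint_pos': array([ 1.19712472,  0.32177812, -0.07009879,  1.45171852,  0.02259223,
        1.37077849, -0.05691226]), 'joint_vel': array([-0.00144635, -0.00125444, -0.00030812,  0.00183051,  0.00028176,
       -0.00026938, -0.0017726 ]), 'joint_torque': array([-8.27856293e-04, -4.93586218e+01, -3.82711831e-01, -3.14331794e+01,
        1.29803392e-02,  1.12683504e-02,  8.19154025e-06]), 'position': array([ 0.24555616, -0.60128211,  0.25223086]), 'orientation': array([-3.08091274e+00, -6.04994292e-01,  7.08794611e-04]), 'force': array([ 0.13007385,  0.06336092, -0.0381959 ]), 'torque': array([-0.01218439, -0.03412119, -0.03825856]), 'grip_width': 0.08549350635222754}
scene {'fovy': 49.77520942478388, 'cx': 314.78406452765216, 'cy': 198.89138593367977, 'rvec': array([ 1.5138866 ,  1.75110752, -0.92931215]), 'tvec': array([ 0.04159612, -0.2222777 ,  1.44440275])}
top {'fovy': 43.41266021687161, 'cx': 330.1894461667973, 'cy': 197.523282351706, 'rvec': array([ 2.17307223, -2.19263355,  0.06676452]), 'tvec': array([0.03343403, 0.53971555, 0.95046173])}
```

View pics/scene0.png

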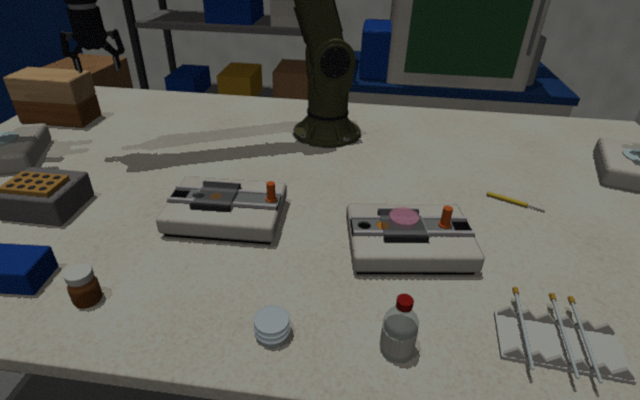

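View pics/top0.png

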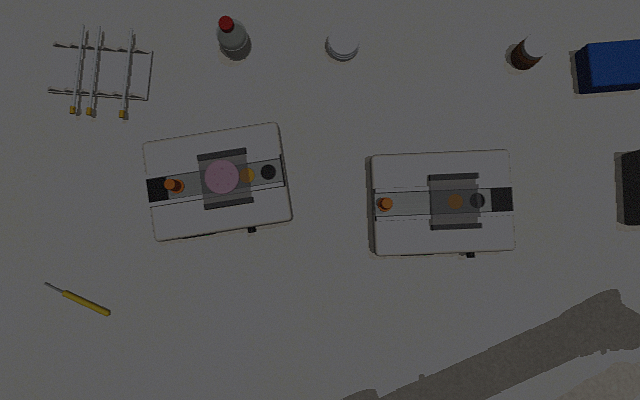

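The dish base is on the left in the top view (dish at about 222,176, knob at 174,185) and on the right in the scene view (knob at 447,215). The spare base's knob is at (386,204) in the top view.

```bash
cat > h.py <<'E'
import numpy as np,cv2
from scipy.spatial.transform import Rotation as R
def cam(ci):
    f=200/np.tan(np.radians(ci['fovy']/2));K=np.array([[f,0,ci['cx']],[0,f,ci['cy']],[0,0,1]])
    M=cv2.Rodrigues(ci['rvec'])[0];return K,M,np.asarray(ci['tvec'])
def ray(ci,u,v):
    K,M,t=cam(ci);d=M.T@np.linalg.solve(K,[u,v,1.]);return -M.T@t,d/np.linalg.norm(d)
def plane(ci,u,v,z):
    o,d=ray(ci,u,v);return o+d*(z-o[2])/d[2]
def tri(rs):
    A=sum(np.eye(3)-np.outer(d,d) for o,d in rs);b=sum((np.eye(3)-np.outer(d,d))@o for o,d in rs);return np.linalg.solve(A,b)
def proj(ci,p):
    K,M,t=cam(ci);q=K@(M@np.asarray(p)+t);return q[:2]/q[2]
def blobs(im,lo,hi,amin=20):
    m=cv2.inRange(cv2.cvtColor(im,cv2.COLOR_RGB2HSV),np.array(lo),np.array(hi))
    n,l,s,c=cv2.connectedComponentsWithStats(m)
    return [(c[i].round(1),s[i].tolist()) for i in range(1,n) if s[i][4]>=amin]
E
python3 - <<'E'
from h import *;from bench import bot
for n in("scene","top"):
    im=cv2.imread(f"pics/{n}0.png")[:,:,::-1].copy()
    print(n)
    print(" orange",blobs(im,(4,170,60),(18,255,255)))
    print(" pink",blobs(im,(140,30,40),(179,130,255),60))
ci=bot.camera_info("top")
im=cv2.imread("pics/top0.png")
x=np.vstack([im[100:280,120:310],im[100:280,340:530]])[:, :]
a=np.hstack([cv2.resize(im[110:250,130:230],None,fx=4,fy=4,interpolation=2),cv2.resize(im[110:250,220:320],None,fx=4,fy=4,interpolation=2)])
cv2.imwrite("pics/tc.png",np.clip(a*1.8,0,255).astype(np.uint8))
E
```

```text
scene
 orange [(array([270.6, 192.2]), [266, 182, 11, 20, 140]), (array([445.7, 217.5]), [439, 206, 13, 23, 188]), (array([379.5, 224.6]), [377, 222, 6, 6, 25])]
 pink [(array([403.5, 217.4]), [389, 207, 31, 22, 549])]
top
 orange [(array([169.2, 183.8]), [164, 179, 11, 11, 90]), (array([179.3, 186.8]), [172, 179, 12, 14, 46]), (array([385.5, 203.5]), [378, 198, 14, 13, 110])]
 pink [(array([221.4, 176.4]), [204, 159, 35, 35, 951])]
```

View pics/tc.png

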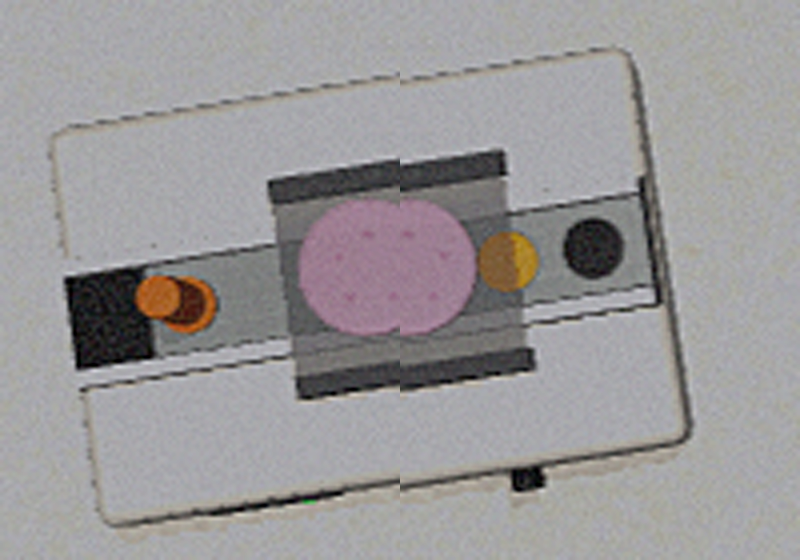

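Run:
```python
from h import *;from bench import bot
c=bot.camera_info("top");s=bot.camera_info("scene")
k=plane(c,169.3,184.3,.107);k2=plane(c,177.3,186.2,.066);d=plane(c,221.4,176.4,.088)
print("knob",k,k2,"dish",d,"spare",plane(c,385.5,203.5,.1))
print("tri mid", [proj(s,[*k[:2],z]).round(1) for z in(.066,.086,.107)])
def ang(a,b,z):
    p=plane(c,*a,z);q=plane(c,*b,z);v=p-q;return np.degrees(np.arctan2(v[1],v[0])),np.linalg.norm(v)
print(ang((143.75,143.25),(275,122),.053),ang((157.5,241.25),(291.25,220),.053))
print(ang((146.5,178.75),(280.75,158.75),.062),ang((149,202.25),(284.25,185.75),.062))
# plate center line/ stage strips
def P(u,v): return ((130+u/4) if u<400 else 220+(u-400)/4,110+v/4)
print("strips",ang(P(270,181),P(505,152),.073),ang(P(298,397),P(535,367),.073),ang(P(270,181),P(298,397),.073))
print("dish->knob",np.degrees(np.arctan2(*(k-d)[[1,0]])),np.linalg.norm((k-d)[:2]))
o=bot.observe();print(R.from_rotvec(o['orientation']).as_matrix().round(3))
```

```text
knob [0.55986071 0.3109544  0.107     ] [0.56023763 0.30964052 0.066     ] dish [0.57511412 0.22345173 0.088     ] spare [ 0.52293311 -0.06944348  0.1       ]
tri mid [array([444.8, 224. ]), array([446.6, 216.3]), array([448.4, 208. ])]
(np.float64(98.72126838938144), np.float64(0.2498632501055909)) (np.float64(98.5146038228647), np.float64(0.25105397211657826))
(np.float64(97.97729243288093), np.float64(0.2513849145351566)) (np.float64(96.44432172796581), np.float64(0.2515664984014531))
strips (np.float64(97.96705887412713), np.float64(0.09040038938421631)) (np.float64(98.1526748337571), np.float64(0.09068733304515132)) (np.float64(7.862413357114398), np.float64(0.10022700440843864))
dish->knob 99.88840339317335 0.08882220868394607
[[ 0.926  0.378 -0.001]
 [ 0.378 -0.926  0.002]
 [-0.    -0.002 -1.   ]]
```

```bash
cat > go.py <<'E'
import sys;from h import *;from bench import bot
# world target x y z yaw(tool x, deg) -> tool deltas
x,y,z,yaw=map(float,sys.argv[1:5]);o=bot.observe()
M=R.from_rotvec(o['orientation']).as_matrix();p=o['position']
cy=np.degrees(np.arctan2(M[1,0],M[0,0]))
print('t',o['t'],'pos',p.round(4),'yaw',cy.round(2),'tilt',M[:,2].round(3),'F',o['force'].round(1),'w',o['grip_width'].round(4),'q',o['joint_pos'].round(2))
print('mm',(M.T@(np.array([x,y,z])-p)*1000).round(1),'turn',np.round(-np.radians((yaw-cy+180)%360-180),3))
E
python3 -m jog '[{"translation":[47,-15,0],"turn":-0.1,"fingers":100},{"translation":[94,-30,0],"turn":-0.2,"fingers":100},{"translation":[141,-44,0],"turn":-0.3,"fingers":100},{"translation":[188,-59,0],"turn":-0.4,"fingers":100},{"translation":[235,-74,0],"turn":-0.55,"fingers":100},{"translation":[283,-88,0],"turn":-0.7,"fingers":100},{"translation":[330,-103,0],"turn":-0.85,"fingers":100},{"translation":[377,-118,0],"turn":-1.0,"fingers":100}]' 60
python3 go.py 0.56 0.02 0.25 98.2
```

```text
t: 0.9
position: [0.5512, -0.3485, 0.2529]
orientation: [-2.409, -2.016, 0.001]
force: [0.8, -0.8, -0.2]
grip_width: 0.0853Traceback (most recent call last):
  File "go.py", line 6, in <module>
    print('t',o['t'],'pos',p.round(4),'yaw',cy.round(2),'tilt',M[:,2].round(3),'F',o['force'].round(1),'w',o['grip_width'].round(4),'q',o['joint_pos'].round(2))
                                                                                                           ^^^^^^^^^^^^^^^^^^^^^
AttributeError: 'float' object has no attribute 'round'
```

```bash
sed -i "s/o\['grip_width'\].round(4)/round(o['grip_width'],4)/" go.py; python3 go.py 0.56 0.03 0.25 98.2
```

```text
t 0.9 pos [ 0.5512 -0.3485  0.2529] yaw 79.85 tilt [-0.001  0.    -1.   ] F [ 0.8 -0.8 -0.2] w 0.0853 q [ 0.83  0.35 -0.39  1.43  0.14  1.38  0.25]
mm [374.1 -58.    3. ] turn -0.32
```

```bash
python3 -m jog '[{"translation":[47,-7,0],"turn":-0.04,"fingers":100},{"translation":[94,-15,0],"turn":-0.08,"fingers":100},{"translation":[141,-22,0],"turn":-0.12,"fingers":100},{"translation":[188,-29,0],"turn":-0.16,"fingers":100},{"translation":[235,-36,0],"turn":-0.2,"fingers":100},{"translation":[281,-44,0],"turn":-0.24,"fingers":100},{"translation":[328,-51,0],"turn":-0.28,"fingers":100},{"translation":[374,-58,0],"turn":-0.32,"fingers":100}]' 
python3 go.py 0.56 0.3105 0.2 98.2
```

```text
t: 1.7
position: [0.5607, 0.0302, 0.2531]
orientation: [2.062, 2.37, -0.001]
force: [0.4, -0.2, 0.3]
grip_width: 0.0856
t 1.7 pos [0.5607 0.0302 0.2531] yaw 97.94 tilt [-0. -0. -1.] F [ 0.4 -0.2  0.3] w 0.0856 q [ 0.48  0.18 -0.66  1.66  0.12  1.34 -0.05]
mm [277.7  38.1  53. ] turn -0.005
```

```bash
python3 -m jog '[{"translation":[46,6,9],"turn":-0.005,"fingers":100},{"translation":[92,13,18],"turn":-0.005,"fingers":100},{"translation":[139,19,26],"turn":-0.005,"fingers":100},{"translation":[185,25,35],"turn":-0.005,"fingers":100},{"translation":[231,32,44],"turn":-0.005,"fingers":100},{"translation":[278,38,53],"turn":-0.005,"fingers":100},{"translation":[278,38,53],"turn":-0.005,"fingers":100},{"translation":[278,38,53],"turn":-0.005,"fingers":100}]'
python3 - <<'E'
from h import *;from bench import bot
ci=bot.camera_info("wrist");im=bot.read_camera("wrist");cv2.imwrite("pics/w1.png",im[:,:,::-1])
print([proj(ci,[.560,.3105,z]).round(1) for z in(.066,.107)],proj(ci,[.575,.2235,.088]).round(1))
print(blobs(im,(4,170,60),(18,255,255)),blobs(im,(140,30,40),(179,130,255),60))
E
python3 go.py 0.56 0.3105 0.09 98.2
```

```text
t: 2.5
position: [0.5596, 0.3104, 0.1992]
orientation: [-2.053, -2.376, 0.002]
force: [1.0, -0.3, -0.0]
grip_width: 0.0855
[array([314.2, 199.8]), array([314.3, 217.7])] [316.8 315.3]
[(array([313.2, 203.9]), [297, 182, 33, 46, 1221])] [(array([314.9, 309.9]), [276, 273, 79, 74, 4505])]
t 2.55 pos [0.5608 0.3084 0.1996] yaw 98.16 tilt [-0.001 -0.001 -1.   ] F [ 1.3  0.1 -0.4] w 0.0852 q [ 0.03  0.43 -0.76  1.53  0.3   1.31 -0.61]
mm [  2.3  -0.3 109.6] turn -0.001
```

View pics/w1.png

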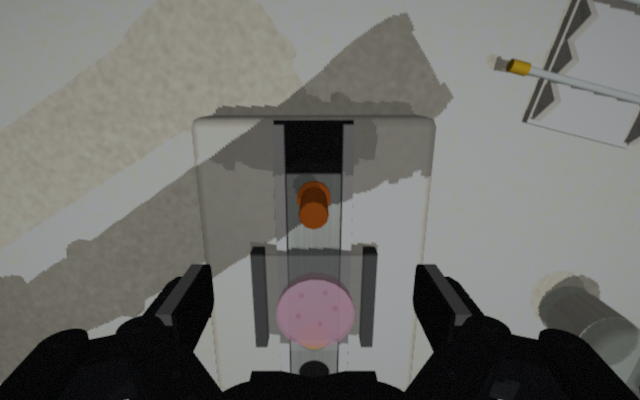

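The wrist view shows the knob at (313,214) and the dish at (315,310). Both lie on the slider axis and match my estimate, so I'll descend and grip.

```bash
python3 -m jog '[{"translation":[0,0,25],"turn":0,"fingers":100},{"translation":[0,0,50],"turn":0,"fingers":100},{"translation":[0,0,75],"turn":0,"fingers":100},{"translation":[0,0,95],"turn":0,"fingers":100},{"translation":[0,0,105],"turn":0,"fingers":100},{"translation":[0,0,105],"turn":0,"fingers":100},{"translation":[0,0,105],"turn":0,"fingers":60},{"translation":[0,0,105],"turn":0,"fingers":50}]' 60
python3 go.py 0.56 0.3105 0.094 98.2
python3 - <<'E'
from h import *;from bench import bot
im=bot.read_camera("wrist");cv2.imwrite("pics/w2.png",im[:,:,::-1])
E
```

```text
t: 3.35
position: [0.5618, 0.3091, 0.0968]
orientation: [2.058, 2.372, 0.003]
force: [0.3, 0.6, 0.0]
grip_width: 0.0587
t 3.35 pos [0.5618 0.3091 0.0968] yaw 98.1 tilt [ 0.002  0.001 -1.   ] F [0.3 0.6 0. ] w 0.0587 q [ 0.01  0.52 -0.72  1.63  0.37  1.13 -0.66]
mm [ 1.7 -1.6  2.8] turn -0.002
```

View pics/w2.png

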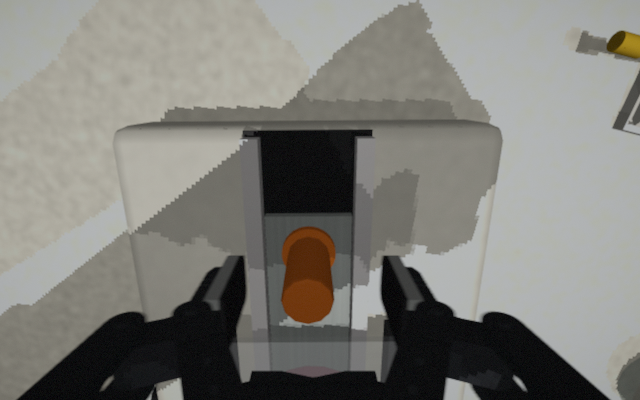

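The knob (top at 307,300) sits between the pads, about 2 mm left of their midpoint (314). That agrees with the computed -1.6 mm, so I'll correct it and close.

```bash
python3 -m jog '[{"translation":[2,-2,2],"turn":0,"fingers":50},{"translation":[2,-2,2],"turn":0,"fingers":40},{"translation":[2,-2,2],"turn":0,"fingers":30},{"translation":[2,-2,2],"turn":0,"fingers":15},{"translation":[2,-2,2],"turn":0,"fingers":0},{"translation":[2,-2,2],"turn":0,"fingers":0},{"translation":[2,-2,2],"turn":0,"fingers":0},{"translation":[2,-2,2],"turn":0,"fingers":0}]' 60
python3 go.py 0.5545 0.3501 0.094 98.2
```

```text
t: 4.2
position: [0.5593, 0.3109, 0.0937]
orientation: [2.058, 2.373, 0.002]
force: [3.9, 1.6, 0.6]
grip_width: 0.0184
t 4.2 pos [0.5593 0.3109 0.0937] yaw 98.13 tilt [ 0.002  0.001 -1.   ] F [3.9 1.6 0.6] w 0.0184 q [ 0.    0.52 -0.72  1.63  0.37  1.13 -0.67]
mm [39.5  0.8 -0.3] turn -0.001
```

```bash
python3 -m jog '[{"translation":[6,0,0],"turn":0,"fingers":0},{"translation":[12,0,0],"turn":0,"fingers":0},{"translation":[18,0,0],"turn":0,"fingers":0},{"translation":[24,0,0],"turn":0,"fingers":0},{"translation":[30,0,0],"turn":0,"fingers":0},{"translation":[36,0,0],"turn":0,"fingers":0},{"translation":[40,0,0],"turn":0,"fingers":0},{"translation":[40,0,0],"turn":0,"fingers":0}]' 60
python3 go.py 0.5545 0.3501 0.094 98.2
python3 - <<'E'
from h import *;from bench import bot
im=bot.read_camera("wrist");cv2.imwrite("pics/w3.png",im[:,:,::-1])
im=bot.read_camera("scene");cv2.imwrite("pics/s3.png",im[:,:,::-1])
E
```

```text
t: 5.0
position: [0.5533, 0.3509, 0.0936]
orientation: [2.057, 2.374, 0.001]
force: [3.3, -0.4, 3.5]
grip_width: 0.0185
t 5.0 pos [0.5533 0.3509 0.0936] yaw 98.18 tilt [ 0.001  0.    -1.   ] F [ 3.3 -0.4  3.5] w 0.0185 q [-0.07  0.55 -0.72  1.59  0.39  1.14 -0.73]
mm [-1.   1.1 -0.4] turn -0.0
```

View pics/w3.png

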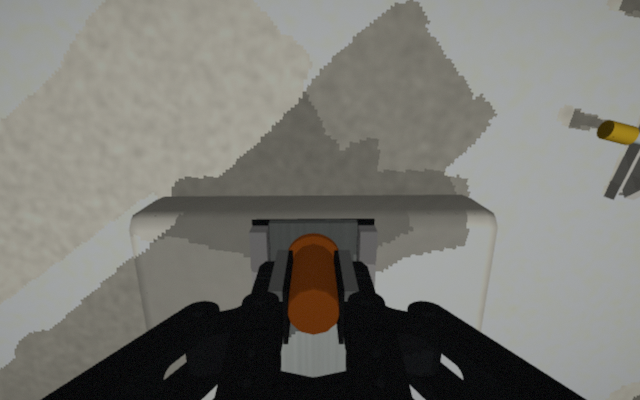

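View pics/s3.png

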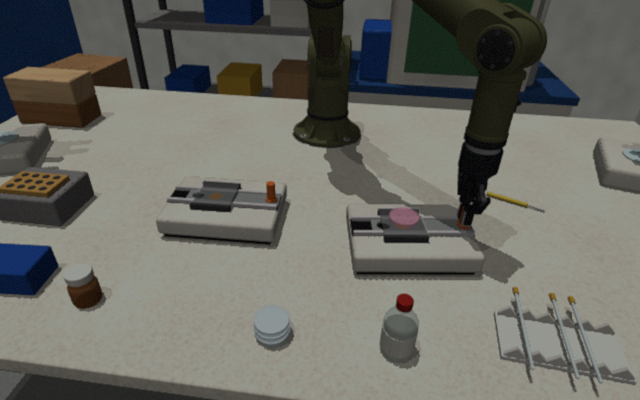

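The plate moved 40 mm with the knob, the dish hasn't moved (404,217), and little force remains. I'll let go by opening partway and then rise.

```bash
python3 -m jog '[{"translation":[0,0,0],"turn":0,"fingers":40},{"translation":[0,0,0],"turn":0,"fingers":60},{"translation":[0,0,0],"turn":0,"fingers":60},{"translation":[0,0,0],"turn":0,"fingers":60},{"translation":[0,0,-10],"turn":0,"fingers":60},{"translation":[0,0,-35],"turn":0,"fingers":60},{"translation":[0,0,-70],"turn":0,"fingers":60},{"translation":[0,0,-110],"turn":0,"fingers":60}]' 60
python3 -m jog '[{"translation":[-20,30,-20],"turn":0,"fingers":60},{"translation":[-20,60,-20],"turn":0,"fingers":60},{"translation":[-20,60,-20],"turn":0,"fingers":60},{"translation":[-20,60,-20],"turn":0,"fingers":60},{"translation":[-20,60,-20],"turn":0,"fingers":60},{"translation":[-20,60,-20],"turn":0,"fingers":60},{"translation":[-20,60,-20],"turn":0,"fingers":60},{"translation":[-20,60,-20],"turn":0,"fingers":60}]'
python3 - <<'E'
from h import *;from bench import bot
o=bot.observe();ci=bot.camera_info("wrist");im=bot.read_camera("wrist");cv2.imwrite("pics/w4.png",im[:,:,::-1])
K=np.array([.5600,.3105]);e=np.array([-.143,.990])
for s in(.036,.04,.044): print(s,[proj(ci,[*(K+e*s),z]).round(1) for z in(.066,.107)])
print("dish",proj(ci,[.575,.2235,.088]).round(1))
print(blobs(im,(4,170,60),(18,255,255)),blobs(im,(140,30,40),(179,130,255),60))
im=bot.read_camera("scene");cv2.imwrite("pics/s4.png",im[:,:,::-1]);cs=bot.camera_info("scene")
print(blobs(im,(4,170,60),(18,255,255)),blobs(im,(140,30,40),(179,130,255),60))
print([proj(cs,[*(K+e*s),.086]).round(1) for s in(0,.036,.04,.044)])
print(o['force'])
im=bot.read_camera("top");cv2.imwrite("pics/t4.png",im[:,:,::-1])
E
```

```text
t: 5.9
position: [0.5522, 0.3499, 0.2041]
orientation: [-2.057, -2.373, 0.003]
force: [0.8, -0.5, 0.1]
grip_width: 0.051
t: 6.7
position: [0.6147, 0.3391, 0.2234]
orientation: [2.057, 2.374, -0.0]
force: [-0.5, 0.6, 1.1]
grip_width: 0.0516
0.036 [array([242.8, 173.3]), array([231.5, 185.6])]
0.04 [array([242.5, 168.5]), array([231.2, 180.1])]
0.044 [array([242.2, 163.7]), array([230.8, 174.6])]
dish [249.2 318.5]
[(array([236.1, 169.9]), [217, 151, 40, 40, 1048])] [(array([264.1, 317.7]), [242, 282, 42, 66, 1743])]
[(array([270.7, 192.4]), [266, 182, 11, 20, 143]), (array([464.5, 218. ]), [457, 207, 14, 22, 190]), (array([ 70.6, 290.1]), [68, 287, 6, 7, 21]), (array([ 79.5, 290.5]), [75, 289, 12, 5, 28])] [(array([403.8, 216.5]), [389, 207, 31, 22, 503])]
[array([446.4, 216.3]), array([463.5, 216.5]), array([465.4, 216.5]), array([467.3, 216.5])]
[-0.5371825   0.57589851  1.06364944]
```

View pics/w4.png

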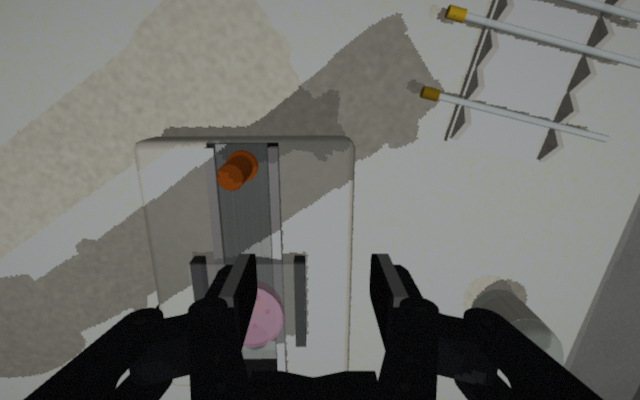

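View pics/s4.png

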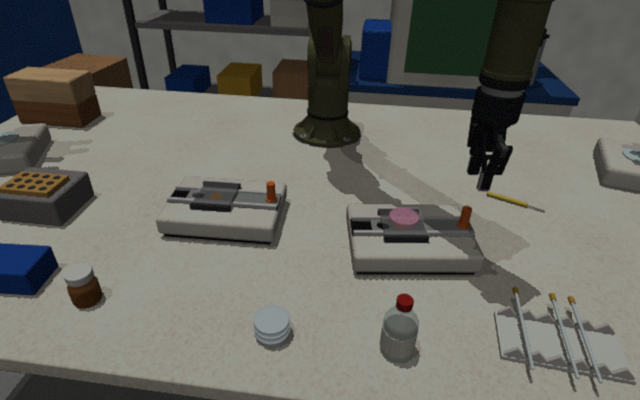

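Between the scene pictures the knob moved 18.8 px, against 19.0 px expected for 40 mm. The dish and the spare knob are unchanged to within 1 px.

```bash
python3 -c "
from bench import bot
print(bot.close_job())"
```

```text
the job is handed in; nothing more can be done
None
```

I slid the dish base's filter slider one click outward to its amber stop. I gripped the orange knob from above across the slide, moved it 40 mm, let go and backed the arm clear. The job was handed in at about 7 s.

**Slider:** after release, the scene camera showed the knob shifted 18.8 px, against 19.0 px expected for 40 mm. The wrist camera also put it at about 40 mm, within a few millimetres.

**Dish and other slider:** in the scene picture both were within 1 px of where they started. The wrist picture showed the dish blob about 15 px to one side of its predicted place. A finger hid part of it, so I relied on the scene picture.

**Force:** the wrist force stayed below about 6 N at every reading and was near zero with the arm clear.

**Not checked:** I couldn't see the amber filter itself over the port, because the dish covers it. I saved a last top-camera picture but did not look at it.

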